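# Clamp a power board on the solder stand

## Robot

A 6-joint arm with a two-finger parallel gripper is mounted at the origin on the work surface. World frame = base frame: x ahead of the robot, y to its left, z up, the work surface at z = 0. Lengths are in m, angles in rad, forces in N, time in s.
With the tool pointing down it reaches from about 0.325 to 0.85 m from the base axis. Payload 4.4 kg.
Tool frame: the origin (TCP) lies midway between the tips of the shut fingers; the grasp point (between the pads) lies 19 mm behind it; z points along the fingers, y is the line along which they close (so a half turn about z gives the same grasp; the last joint's range is limited). The gripper opens to 94 mm and grips with 3 to 60 N. Pads are 16 mm wide; open, the fingers measure 119 mm over their backs; the gripper's body (75 mm by 177 mm) begins 78 mm behind the grasp point.
Start: joints at [-1.363, 0.207, 1.542, -0, 1.393, -0.15], TCP at [0.201, -0.539, 0.205] pointing down, gripper open.
Joint ranges: [-2.73, 2.73], [-0.86, 2.22], [0.23, 2.46], [-1.11, 4.25], [0.08, 2.63], [-2.82, 2.82]. Speed limits (rad/s): [2.79, 2.79, 3.14, 3.14, 3.14, 3.14].

## Interface

Orientations are given as a unit quaternion [x, y, z, w].
In Python, from workcell import arm gives the robot as it stands.
- The arm moves only by the tool jog_arm, never from a script. Its argument "targets" is a list of rows, each an object with "linear": the shift along the world's x, y, z in m, a list of three; "delta_rot": the turn, a rotation vector about the world's x, y, z in rad, a list of three; "hand": the opening, from 0 (shut) to 1 (fully open). A call has 1 to 10 rows; each row is the pose to reach, as a shift and turn from the pose commanded when the call began; what a row does not reach only later rows make up. A row lasts 1/10 s, in which the tool goes at most 50 mm and 8.59 degrees, less where a joint would pass 70% of its speed; a pose out of reach is approached as far as the arm can. A call with a gripper value outside its range is refused whole. The fingers move at their own pace and stop on an object; the grip force is fixed at half the most. Time passes only in rows, so rows that repeat a pose let the fingers close. It gives the time, the measured TCP pose, the force, the opening and the grip force at its end, in the units of the state.
- arm.read_state(): the state, without advancing time (a new reading comes with each control period).
- arm.get_image(name): name is "scene" or "top" or "wrist"; returns a dict with "color" (384x512x3 uint8, blue, green, red), "intrinsics" (3x3 intrinsics, pixels), "k1" (the pictures are not rectified: a ray, as slopes to the right and down, at radius r is drawn at 1 + k1 r^2 times it, then the intrinsics apply), "R" (3x3) and "t" (3): a world point X has camera coordinates R X + t. Camera axes: x right, y down, z forward; pixel columns grow to the right and rows downward; lengths in m; the calibration is good to about 2 mm. A picture is of the moment at which its call begins. There is no depth.
- arm.sign_off(): hands the job in; it is judged then, once.
The state is a dict: "time": time; "qpos": joint angles; "qd": joint speeds; "joint_torque": joint torques, N m; "tool_pos": TCP position; "tcp_rot": TCP orientation; "contact_force": force on the tool from outside, world axes, zero at the start; "ft_torque": the same for the moment, N m; "gripper_width": finger opening in m; "finger_force": force on a finger pad.
Only numpy, scipy, OpenCV 4.12 (cv2) and the standard library are available. Lean on these libraries where they do the work, as an engineer would, in place of code of your own. Each camera call takes 0.05 s, during which the arm holds its last target. There are 200 camera calls.

## Task

Take the tall circuit board out of the rack and stand it centrally on the tilted solder stand: bottom edge down in the ledge, back flat against the plate, parts facing outwards. Then take the big spring clamp off its bar and clip it over the top edge so that it grips board and plate together, its jaws well down over the edge. Don't push the fume nozzle or change the stand's tilt, and leave everything else on the bench where it is.

Things in the scene. Friction and masses are not known exactly. Their poses are not given: they have to be found in the camera images.
- board_mid (a point): Centre of the tall circuit board, the only one 110 mm tall: aluminium back, green front, 160 wide (its y) x 110 tall (z) x 5 thick (x), about 0.28 kg, upright in one of the rack's three slots. +x is its bare back, -x its front, with parts standing out up to 22 mm.
- board: The same board; origin at the middle of its bottom edge, 55 mm below board_mid, same axes. The front's parts lie 20 to 62 mm above the bottom edge (four flat chips at 72 mm) and within 60 mm of the middle; the top 35 mm are bare on both faces.
- rack: Black slotted board rack, fixed, on the left or right; foot 165 (x) x 190 (y) x 10 mm, origin under its centre. Boards stand along y in slots at x = -45, 0, +45 mm, on the foot (10 mm above the bench), fronts to its -x. Comb posts at the boards' ends rise 60 mm above the bench; slots are 8 mm wide. Lift boards straight up.
- low_board_a: A low circuit board, 160 x 60 tall x 5 mm, in another slot of the rack; origin at the middle of its bottom edge. Leave it.
- low_board_b: A low circuit board, 160 x 60 tall x 5 mm, in another slot of the rack; origin at the middle of its bottom edge. Leave it.
- stand: Foot of the tilting solder stand, 160 (x) x 200 (y) x 12 mm, fixed; front to its -x. Origin: centre of the underside. The plate's hinge line runs along its y at x = -40, z = 45 mm.
- plate: Tilting plate of the stand, 180 wide (y), 5 thick (x = 0, its front face, to +5 mm), leaning back 25 to 40 deg from upright on a stiff friction hinge (slips above 6 N m). Origin on the hinge; z up the plate, +x into it. At its foot is the ledge: top at z = 12 mm, 20 mm deep, with a lip 18 to 22 mm in front of the face that rises 10 mm above the ledge.
- plate_top (a point): Middle of the plate's top edge on its front face, 122 mm up the plate from the hinge; axes as plate. A hand notch here, 74 wide x 50 mm deep, is open to the back and leaves a shoulder either side (y = 37 to 90 mm). A 110 mm board in the ledge ends flush with the shoulders; board and plate together are 10 mm thick.
- clamp_pivot (a point): Pivot of the big spring clamp, black, 93 mm tall, 22 wide (y), 70 g, parked on the bar, handles up. Two like halves turn on a boss of 9 mm radius along y. Axes are those of one half: x across the jaws, z up the handles; upright when parked; as the jaws open this half turns by half the joint value. A half turn about z changes nothing.
- clamp: The same clamp, same origin and axes. The jaws hang below: pads 30 to 46 mm below the pivot, 10 mm apart when parked; an edge can enter until it meets the boss, 9 mm below the pivot. Squeezed, the jaws gape 27 mm at the top of the pads and 36 mm at their tips, evenly about the middle.
- clamp_grip (a point): Point between the clamp's handles, 30 mm above the pivot, same axes. Handles: strips 22 mm wide slanting outwards; parked, 32 mm apart over all near the pivot, 57 mm at the tips 46 mm above the pivot. Squeezed along x they open the jaws: 9 N to start, 13 N to hold open; use about 25 N. At the stop they are parallel, 28 mm over all.
- clamp_jaw (a joint): Opening angle of the clamp: 0 with the pads parallel 10 mm apart (as parked, and when gripping board and plate together), 0.6 squeezed fully open, -0.26 shut on nothing. A spring shuts it with about 9 N at the pads.
- bar: Clamp bar, fixed, on the left or right: a steel flat bar 220 long (its y) x 10 thick (x) x 45 mm tall on posts at y = +-100 mm, top edge 130 mm above the bench, foot 70 x 220 x 10 mm; origin under its centre. Both clamps straddle it.
- small_clamp: A small spring clamp of the same shape, 57 mm tall, on the same bar; origin at its pivot. Leave it.
- fume_mouth (a point): Middle of the mouth of the fume nozzle: a hood 66 (y) x 45 x 26 mm on a black hose of 19 mm radius, some 100 mm above one shoulder of the plate (left or right), 62 to 128 mm from the stand's middle plane. It leaves no room for a hand over that shoulder. The hose arches to 290 mm above the bench.
- fume: Foot of the fume nozzle, 75 x 75 x 30 mm, fixed behind the stand; the hose rises from it. Origin at the centre of its underside.
- reel: Solder reel on its holder, 95 mm tall, 75 x 90 mm, fixed, behind the stand's other side.
- spool: Loose solder spool standing on the bench, 62 mm across, 54 tall; origin at its foot.
- flux: Loose clear flux bottle, 38 mm across, 95 tall; origin at its foot.
- tweezers: Loose steel tweezers lying flat, 125 mm long (x), 6 tall.
Mind the look-alikes: they are no part of the job. Leave any pink look-alike of the board alone.

How it is judged:
By the outcome, as a careful person would: the job done as asked, in the order asked, and still so for the second after the job is handed in, with the robot touching nothing.
It also fails if it takes over 58 s, if anything falls off the work surface, if the arm or the gripper's body presses on something with over 40 N, if the wrist force passes 120 N, or if a joint passes its speed limit or range.

## Working session

There is one attempt and no reset: what is moved stays moved. The work goes in short steps, Python scripts to look and compute and a tool call to move; the robot and the scene stay as the last step left them, time stands still between calls to the robot, and variables do not carry over. Pictures are saved under pics/ and viewed, at most 11 in all, crops included, and the job is handed in when it is done.

Besides the shell and the picture viewer there is one more tool, called after "Call:" as name(argument=value, ...) on one line, values as JSON. jog_arm: Moves the arm, as the interface text tells. Its arguments: {"type":"object","properties":{"targets":{"type":"array","items":{"type":"object","properties":{"linear":{"type":"array","items":{"type":"number"}},"delta_rot":{"type":"array","items":{"type":"number"}},"hand":{"type":"number"}}}}},"required":["targets"]}

```bash
ls; mkdir -p pics; cat > h.py <<'E'
import numpy as np, cv2
from workcell import arm
def snap(n,f):
    d=arm.get_image(n); cv2.imwrite(f'pics/{f}.png',d['color']); np.savez(f'pics/{f}.npz',**{k:d[k] for k in('color','intrinsics','k1','R','t')}); return d
def load(f): return dict(np.load(f'pics/{f}.npz'))
def ray(d,u,v):
    K=d['intrinsics'];k=float(d['k1']);p=np.array([(u-K[0,2])/K[0,0],(v-K[1,2])/K[1,1]]);q=p.copy()
    for _ in range(20): q=p/(1+k*(q@q))
    R=d['R'];return -R.T@d['t'], R.T@np.array([q[0],q[1],1.])
def onz(d,u,v,z):
    c,r=ray(d,u,v);return c+r*(z-c[2])/r[2]
def onplane(d,u,v,p0,n):
    c,r=ray(d,u,v);n=np.array(n,float);return c+r*((np.array(p0)-c)@n)/(r@n)
def tri(d1,a,d2,b):
    c1,r1=ray(d1,*a);c2,r2=ray(d2,*b);A=np.c_[r1,-r2];s=np.linalg.lstsq(A,c2-c1,rcond=None)[0]
    p,q=c1+s[0]*r1,c2+s[1]*r2;return (p+q)/2,np.linalg.norm(p-q)
def proj(d,X):
    x=d['R']@np.array(X)+d['t'];p=x[:2]/x[2];p=p*(1+float(d['k1'])*(p@p));K=d['intrinsics'];return np.array([K[0,0]*p[0]+K[0,2],K[1,1]*p[1]+K[1,2]])
E
python3 - <<'E'
from h import *
a=snap('scene','s0');b=snap('top','t0');
for d in(a,b): print(-d['R'].T@d['t'],d['R'][2],d['intrinsics'][0,0],d['k1'])
im=[cv2.resize(x['color'],(800,600),interpolation=cv2.INTER_CUBIC) for x in(a,b)]
cv2.imwrite('pics/s0b.png',im[0]);cv2.imwrite('pics/t0b.png',im[1])
print(arm.read_state())
E
```

```text
pics
[ 1.01266011 -0.66990418  1.16134493] [-0.40315956  0.51448037 -0.75681723] 498.14589450550227 -0.18740216553845693
[ 0.44897772 -0.01200232  1.10625363] [ 0.03227306  0.02753697 -0.99909968] 346.92354002754973 -0.026817955107157024
{'time': 0.1, 'qpos': array([-1.36349821e+00,  2.07389668e-01,  1.54280464e+00, -1.26463763e-05,
        1.39353443e+00, -1.50525893e-01]), 'qd': array([ 0.00084167, -0.0018936 , -0.00439001, -0.00035931, -0.00143481,
       -0.00127815]), 'joint_torque': array([-3.78297527e-04, -3.71863639e+01, -2.82293844e+01,  7.00621423e-02,
        3.11050855e-02, -5.95989263e-05]), 'tool_pos': array([ 0.20120237, -0.53785258,  0.20437885]), 'tcp_rot': array([ 9.84037133e-01,  1.77960053e-01, -3.65339679e-05, -1.06743778e-03]), 'contact_force': array([-0.8433766 ,  1.22099724, -0.1533978 ]), 'ft_torque': array([-0.01141091, -0.01393267,  0.01004794]), 'finger_force': 0.0, 'gripper_width': 0.09452926626654914}
```

View pics/s0b.png

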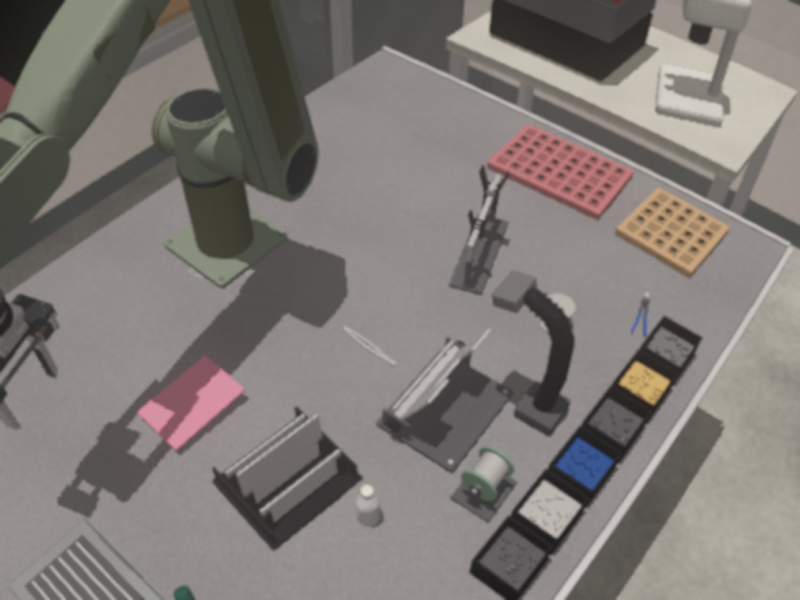

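View pics/t0b.png

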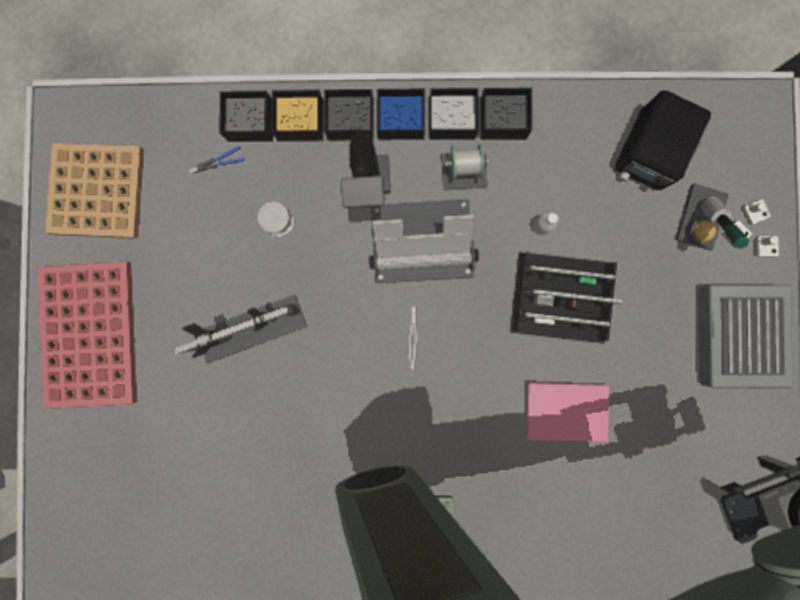

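The scene shot has the rack at about (285,475), the stand at (440,400), the bar with its clamps at (485,220) and the fume hood at (515,290), all in 800x600 pixels. In the top shot they are at: rack (565,298), stand (425,240), bar (240,325). The pink plate at (568,410) is a decoy. The next step is an enlarged crop to tell the boards and clamps apart.

```bash
python3 - <<'E'
from h import *
t=load('t0')['color'];s=load('s0')['color']
def c(im,u,v,w,h): return cv2.resize(im[v:v+h,u:u+w],(w*5,h*5),interpolation=cv2.INTER_CUBIC)
top=np.hstack([c(t,325,155,80,70),c(t,230,112,80,70)])
bot=np.hstack([c(t,108,187,92,50),c(s,285,103,68,50)])
o=np.vstack([top,bot])
o=np.clip(o.astype(float)*1.3+10,0,255).astype(np.uint8)
cv2.imwrite('pics/m1.png',o);print(o.shape)
E
```

```text
(600, 800, 3)
```

View pics/m1.png

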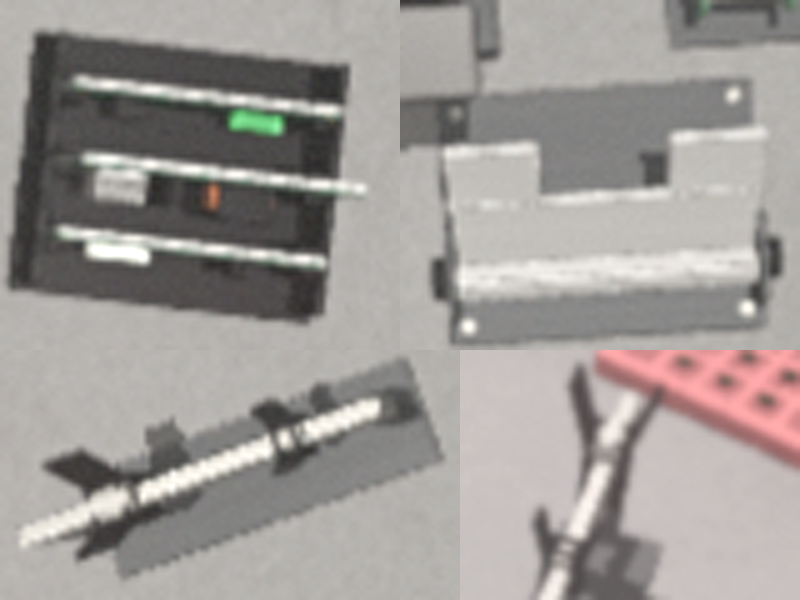

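In the rack there are three boards: the ends of the top one are at (72,82)-(345,110), the middle one at (84,157)-(367,190) and the bottom one at (57,232)-(325,262). The middle one fits, because it looks longest and shifted, so it's taller. On the bar, the big clamp is at crop (100,500) and the small one at (285,430). The stand's shoulders are at (445-537,148) and (670-768,133).

```bash
python3 - <<'E'
from h import *
t=load('t0');np.set_printoptions(precision=4,suppress=True)
def P(x,y,u0,v0,z): return onz(t,u0+(x+.5)/5-.5,v0+(y+.5)/5-.5,z)
def seg(n,a,b,u0,v0,z):
    A,B=P(*a,u0,v0,z),P(*b,u0,v0,z);d=B-A;print(n,A[:2],B[:2],'mid',(A+B)[:2]/2,'L',np.linalg.norm(d),'ang of +y',np.degrees(np.arctan2(d[0],-d[1])))
seg('tall',(84,157),(367,190),325,155,.12)
seg('a',(72,82),(345,110),325,155,.07)
seg('b',(57,232),(325,262),325,155,.07)
seg('racktop',(38,32),(348,66),325,155,.06)
seg('rackleft',(38,32),(10,288),325,155,.06)
f=lambda x:x-400
for z in(.14,.15,.16): seg('shoulder%.2f'%z,(f(445),150),(f(768),130),230,112,z)
seg('standfront',(f(452),345),(f(766),325),230,112,.012)
seg('standright',(f(766),325),(f(752),80),230,112,.012)
g=lambda y:y-350
seg('bartop',(22,g(540)),(383,g(405)),108,187,.13)
seg('barfootR',(443,g(458)),(407,g(357)),108,187,.01)
seg('barfootfront',(124,g(578)),(443,g(458)),108,187,.01)
for nm,a,b,z in(('bigTips',(47,465),(83,557),.18),('smalltips',(255,405),(283,468),.16)):
  seg(nm,(a[0],g(a[1])),(b[0],g(b[1])),108,187,z)
E
```

```text
tall [ 0.5031 -0.232 ] [ 0.4842 -0.3915] mid [ 0.4936 -0.3117] L 0.16062281706443055 ang of +y -6.7398340677877915
a [ 0.5506 -0.2364] [ 0.5336 -0.3983] mid [ 0.5421 -0.3174] L 0.1628246218250445 ang of +y -5.9761492073384614
b [ 0.4612 -0.2268] [ 0.4433 -0.3853] mid [ 0.4522 -0.306 ] L 0.15954734280101343 ang of +y -6.441359609040551
racktop [ 0.5818 -0.2184] [ 0.561  -0.4042] mid [ 0.5714 -0.3113] L 0.1870073377259172 ang of +y -6.407229952370607
rackleft [ 0.5818 -0.2184] [ 0.4277 -0.2005] mid [ 0.5048 -0.2094] L 0.15515557843322564 ang of +y -96.62282046423681
shoulder0.14 [0.6271 0.0584] [ 0.6375 -0.1224] mid [ 0.6323 -0.032 ] L 0.1811055145937219 ang of +y 3.2965461438439774
shoulder0.15 [0.6253 0.0577] [ 0.6356 -0.1213] mid [ 0.6304 -0.0318] L 0.17923120841951098 ang of +y 3.2965461438439934
shoulder0.16 [0.6234 0.0569] [ 0.6336 -0.1201] mid [ 0.6285 -0.0316] L 0.1773569022453001 ang of +y 3.2965461438440093
standfront [0.5265 0.0631] [ 0.5388 -0.1351] mid [ 0.5327 -0.036 ] L 0.19857010558589705 ang of +y 3.542769893130471
standright [ 0.5388 -0.1351] [ 0.6945 -0.1271] mid [ 0.6166 -0.1311] L 0.15591497199532503 ang of +y 92.94658425715107
bartop [0.3932 0.4209] [0.4702 0.2133] mid [0.4317 0.3171] L 0.2213619834276894 ang of +y 20.355557423550568
barfootR [0.4392 0.2024] [0.5034 0.2258] mid [0.4713 0.2141] L 0.06838784389537625 ang of +y 110.0271543171147
barfootfront [0.3624 0.4073] [0.4392 0.2024] mid [0.4008 0.3049] L 0.21882475349183506 ang of +y 20.541066006980408
bigTips [0.4367 0.3854] [0.387  0.3649] mid [0.4119 0.3752] L 0.05369509665287821 ang of +y -67.65623288183879
smalltips [0.4696 0.2776] [0.4349 0.2617] mid [0.4523 0.2696] L 0.03813822798011743 ang of +y -65.38207028411699
```

The middle board measures 160.6 mm at the assumed 120 mm height, so it is the tall one. I'm moving above it.

Call:
jog_arm(targets=[{"linear":[0.292,0.226,0.045],"delta_rot":[0,0,1.1],"hand":0.6},{"linear":[0.292,0.226,0.045],"delta_rot":[0,0,1.1],"hand":0.6},{"linear":[0.292,0.226,0.045],"delta_rot":[0,0,1.1],"hand":0.6},{"linear":[0.292,0.226,0.045],"delta_rot":[0,0,1.1],"hand":0.6},{"linear":[0.292,0.226,0.045],"delta_rot":[0,0,1.1],"hand":0.6},{"linear":[0.292,0.226,0.045],"delta_rot":[0,0,1.1],"hand":0.6},{"linear":[0.292,0.226,0.045],"delta_rot":[0,0,1.1],"hand":0.6},{"linear":[0.292,0.226,0.045],"delta_rot":[0,0,1.1],"hand":0.6},{"linear":[0.292,0.226,0.045],"delta_rot":[0,0,1.1],"hand":0.6},{"linear":[0.292,0.226,0.045],"delta_rot":[0,0,1.1],"hand":0.6}])

```text
time: 1.1
tool_pos: [0.493, -0.3123, 0.2498]
tcp_rot: [0.746, 0.666, -0.0, -0.001]
contact_force: [-1.0, -0.1, 0.5]
gripper_width: 0.0564
finger_force: 0.0
```

```bash
python3 - <<'E'
from h import *
w=snap('wrist','w1');s=snap('scene','s1');st=arm.read_state()
np.set_printoptions(precision=4,suppress=True);print(st['time'],st['tool_pos'],st['tcp_rot'],st['qpos'],-w['R'].T@w['t'],w['R'][2],w['intrinsics'][0,0])
for X in((0.4936,-.3117,.12),(.5031,-.232,.12),(.4842,-.3915,.12)): print(proj(w,X))
cv2.imwrite('pics/w1b.png',np.hstack([cv2.resize(w['color'],(480,360)),cv2.resize(s['color'][100:340,200:400],(300,360))]))
E
```

```text
1.2 [ 0.4922 -0.3133  0.2498] [ 0.7466  0.6653 -0.0004 -0.0007] [-0.7148  0.1948  1.4637 -0.0006  1.4845 -0.5997] [ 0.502  -0.2308  0.429 ] [-0.033  -0.282  -0.9589] 299.5668972754862
[261.6944 179.8638]
[262.2386 101.6587]
[261.3152 247.8497]
```

View pics/w1b.png

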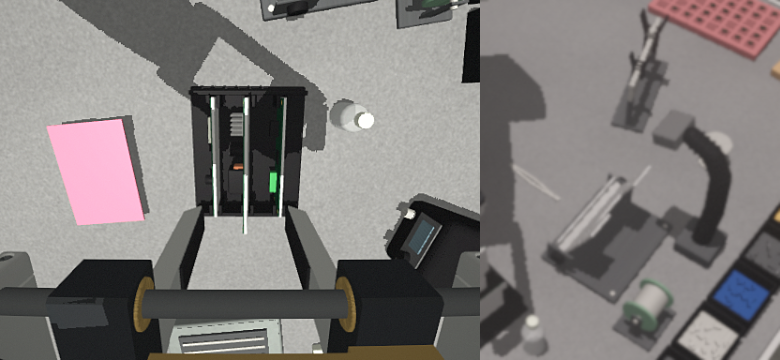

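In the wrist view the tall board's edge is at (246, 97–233), which is where the measurement projects. I'm going down to grip it.

Call:
jog_arm(targets=[{"linear":[0.001,0.0,-0.04],"hand":0.6},{"linear":[0.001,0.0,-0.08],"hand":0.6},{"linear":[0.001,0.0,-0.12],"hand":0.6},{"linear":[0.001,0.0,-0.15],"hand":0.5},{"linear":[0.001,0.0,-0.16],"hand":0.3},{"linear":[0.001,0.0,-0.16],"hand":0.0},{"linear":[0.001,0.0,-0.16],"hand":0.0},{"linear":[0.001,0.0,-0.16],"hand":0.0},{"linear":[0.001,0.0,-0.16],"hand":0.0},{"linear":[0.001,0.0,-0.16],"hand":0.0}])

```text
invalid input at $.targets[0]: expected keys linear, delta_rot, hand
```

Call:
jog_arm(targets=[{"linear":[0.001,0.0,-0.04],"delta_rot":[0,0,0],"hand":0.6},{"linear":[0.001,0.0,-0.08],"delta_rot":[0,0,0],"hand":0.6},{"linear":[0.001,0.0,-0.12],"delta_rot":[0,0,0],"hand":0.6},{"linear":[0.001,0.0,-0.15],"delta_rot":[0,0,0],"hand":0.5},{"linear":[0.001,0.0,-0.16],"delta_rot":[0,0,0],"hand":0.3},{"linear":[0.001,0.0,-0.16],"delta_rot":[0,0,0],"hand":0.0},{"linear":[0.001,0.0,-0.16],"delta_rot":[0,0,0],"hand":0.0},{"linear":[0.001,0.0,-0.16],"delta_rot":[0,0,0],"hand":0.0},{"linear":[0.001,0.0,-0.16],"delta_rot":[0,0,0],"hand":0.0},{"linear":[0.001,0.0,-0.16],"delta_rot":[0,0,0],"hand":0.0}])

```text
time: 2.2
tool_pos: [0.4955, -0.3133, 0.092]
tcp_rot: [0.746, 0.666, 0.0, 0.002]
contact_force: [3.8, -1.2, -1.1]
gripper_width: 0.005
finger_force: 30.1
```

Call:
jog_arm(targets=[{"linear":[0,0,0.02],"delta_rot":[0,0,0],"hand":0.0},{"linear":[0,0,0.05],"delta_rot":[0,0,0],"hand":0.0},{"linear":[0,0,0.09],"delta_rot":[0,0,0],"hand":0.0},{"linear":[0,0,0.13],"delta_rot":[0,0,0],"hand":0.0},{"linear":[0,0,0.17],"delta_rot":[0,0,0],"hand":0.0},{"linear":[0.02,0.03,0.2],"delta_rot":[0,0,0.08],"hand":0.0},{"linear":[0.04,0.06,0.2],"delta_rot":[0,0,0.17],"hand":0.0},{"linear":[0.05,0.09,0.2],"delta_rot":[0,0,0.17],"hand":0.0},{"linear":[0.05,0.09,0.2],"delta_rot":[0,0,0.17],"hand":0.0}])

```text
time: 3.1
tool_pos: [0.5453, -0.2186, 0.2905]
tcp_rot: [0.685, 0.729, 0.001, -0.001]
contact_force: [0.6, -0.4, -2.0]
gripper_width: 0.0044
finger_force: 30.0
```

```bash
python3 - <<'E'
from h import *
w=snap('wrist','w2');s=snap('scene','s2');st=arm.read_state()
np.set_printoptions(precision=4,suppress=True);print(st['time'],st['tool_pos'],st['tcp_rot'],st['gripper_width'],st['contact_force'])
for X in((0.63,-.032,.15),(.5265,.0631,.012),(.5388,-.1351,.012),(.6945,-.1271,.012)): print(proj(w,X),proj(s,X))
a=w['color'][0:200,150:410];print(a.shape)
b=s['color'][205:305,235:345]
b=cv2.resize(b,(440,400),interpolation=cv2.INTER_CUBIC)
a=cv2.resize(a,(780,600),interpolation=cv2.INTER_CUBIC)
cv2.imwrite('pics/w2a.png',a);cv2.imwrite('pics/s2a.png',b)
E
```

```text
3.2 [ 0.5442 -0.2218  0.29  ] [ 0.686   0.7276 -0.0005 -0.0003] 0.004814697858289063 [ 0.3721 -0.1097 -2.7977]
[362.4914  -6.6405] [295.2899 234.1031]
[259.864  -57.2226] [282.8012 223.1753]
[259.9554  99.8067] [241.4885 270.2446]
[365.5662 101.3082] [289.2045 301.0501]
(200, 260, 3)
```

View pics/w2a.png

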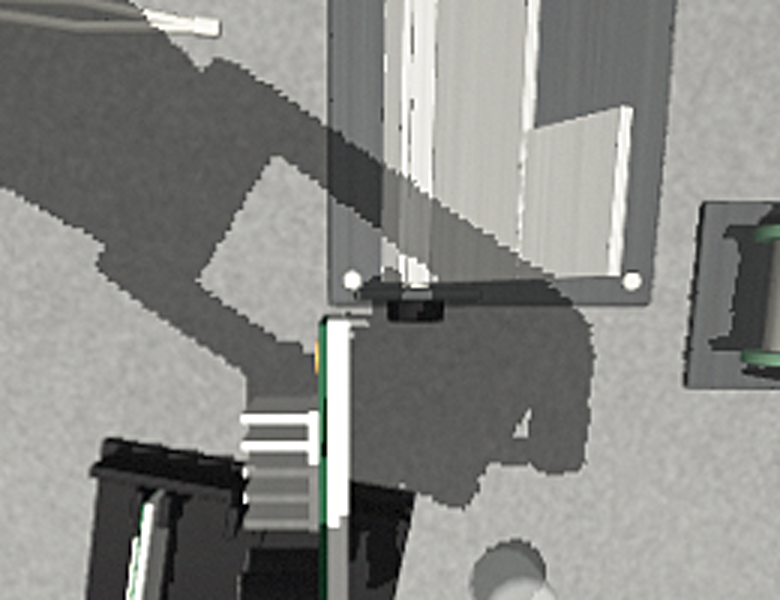

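The wrist crop shows:
- the stand's foot corners at (330,304) and (650,304)
- the right shoulder's top strip at (608–634, 106–276)
- the notch bottom edge at x≈527
- the face/ledge line at x≈437

The board is held with its parts toward -x. Next I fit the tilt from these edges.

```bash
python3 - <<'E'
from h import *
from scipy.optimize import least_squares
w=load('w2');t=load('t0');np.set_printoptions(precision=4,suppress=True)
W=lambda x,y:(150+(x+.5)/3-.5,(y+.5)/3-.5)
T=lambda x,y:(230+(x-400+.5)/5-.5,112+(y+.5)/5-.5)
A=onz(w,*W(330,304),.012);B=onz(w,*W(650,304),.012);print(A,B,np.linalg.norm(A-B),np.degrees(np.arctan2((B-A)[1],(B-A)[0])))
for p in((437,20),(437,100)): print(onz(w,*W(*p),.045+.012*.88))
pts=[(w,W(527,140),0,.072),(w,W(521,240),0,.072),(w,W(611,270),0,.122),(w,W(622,112),0,.122),(w,W(620,270),.005,.122),(w,W(632,112),.005,.122),(w,W(437,60),0,.012)]
tp=[(t,T(490,149),.0025,.122),(t,T(720,133),.0025,.122)]
ps=np.radians(3.4)
def f(p,L,full=False):
    x0,th=p;o=[]
    ex=np.array([np.cos(ps),np.sin(ps),0])
    H=np.array([.5726,-.0336,0.045]);H=H+ex*x0
    ca,sa=np.cos(th),np.sin(th)
    for d,px,a,b in L:
        c,r=ray(d,*px)
        # in x-z plane of stand: point
        P=np.array([a*ca+b*sa, -a*sa+b*ca])
        c2=np.array([(c-H)@ex,c[2]-H[2]]);r2=np.array([r@ex,r[2]])
        n=np.array([-r2[1],r2[0]])/np.linalg.norm(r2);o.append((P-c2)@n*1000)
    return np.array(o)
for L in(pts,tp+pts):
    s=least_squares(f,[0,.5],args=(L,),loss='soft_l1');print(s.x,np.degrees(s.x[1]),s.fun if 0 else f(s.x,L))
# shoulder right end y
H=np.array([.5726,-.0336,.045])
print('right end of shoulder top',onz(w,*W(612,276),.152),'inner',onz(w,*W(624,107),.152), 'tip of hinge')
E
```

```text
[ 0.5385 -0.1368  0.012 ] [ 0.6956 -0.1266  0.012 ] 0.15742275442693157 3.7246101583965907
[ 0.5756 -0.0212  0.0556]
[ 0.5784 -0.0513  0.0556]
[-0.0006  0.466 ] 26.702448940673907 [-0.9867 -0.7385 -0.2719  0.1351  0.4346  0.6508  0.5689]
[-0.0007  0.4682] 26.825620225147308 [ 0.1639 -0.5709 -0.9445 -0.6963 -0.1589  0.2483  0.5388  0.755   0.5097]
right end of shoulder top [ 0.6335 -0.1216  0.152 ] inner [ 0.63   -0.0692  0.152 ] tip of hinge
```

Tilt ≈26.8° with residuals under 1 mm, and hinge ≈(0.572,-0.035). I'll check where the hood is before bringing the board in from the front, underneath it.

```bash
python3 - <<'E'
from h import *
t=load('t0');s=load('s0');np.set_printoptions(precision=4,suppress=True)
print(tri(t,(244.3,130.4),s,(315.5,190.7)))
for z in(.25,.28): print(onz(t,244.3,130.4,z),onz(t,219,132,z))
E
```

```text
(array([0.6321, 0.0351, 0.2591]), np.float64(0.0018834550410421489))
[0.6348 0.0362 0.25  ] [0.6312 0.0994 0.25  ]
[0.6283 0.0345 0.28  ] [0.6249 0.0955 0.28  ]
```

Call:
jog_arm(targets=[{"linear":[-0.03,0.03,-0.02],"delta_rot":[0,0,0],"hand":0.0},{"linear":[-0.05,0.07,-0.04],"delta_rot":[0,0,0],"hand":0.0},{"linear":[-0.05,0.11,-0.06],"delta_rot":[-0.006,0.1,0],"hand":0.0},{"linear":[-0.05,0.15,-0.08],"delta_rot":[-0.012,0.2,0],"hand":0.0},{"linear":[-0.045,0.18,-0.1],"delta_rot":[-0.018,0.3,0],"hand":0.0},{"linear":[-0.04,0.183,-0.12],"delta_rot":[-0.024,0.4,0],"hand":0.0},{"linear":[-0.033,0.183,-0.135],"delta_rot":[-0.028,0.467,0],"hand":0.0},{"linear":[-0.033,0.183,-0.135],"delta_rot":[-0.028,0.467,0],"hand":0.0},{"linear":[-0.033,0.183,-0.135],"delta_rot":[-0.028,0.467,0],"hand":0.0}])

```text
time: 4.1
tool_pos: [0.5111, -0.0404, 0.1545]
tcp_rot: [0.668, 0.707, -0.169, -0.159]
contact_force: [-0.5, -0.7, -1.4]
gripper_width: 0.0046
finger_force: 30.0
```

```bash
python3 - <<'E'
from h import *
s=snap('scene','s3');t=snap('top','t3')
a=s['color'][40:300,150:400];b=t['color'][70:270,170:330]
cv2.imwrite('pics/m3.png',np.hstack([cv2.resize(a,(500,600)[:1]+(520,)),cv2.resize(b,(300,375)).repeat(1,0) if 0 else cv2.copyMakeBorder(cv2.resize(b,(300,375)),0,145,0,0,cv2.BORDER_CONSTANT)]))
w=snap('wrist','w3');print(-w['R'].T@w['t'],w['R'])
E
```

```text
[0.58664545 0.04630062 0.31696931] [[ 0.89281512  0.04902149 -0.44774775]
 [ 0.18048962 -0.94969877  0.25592136]
 [-0.41267984 -0.30930429 -0.8567533 ]]
```

View pics/m3.png

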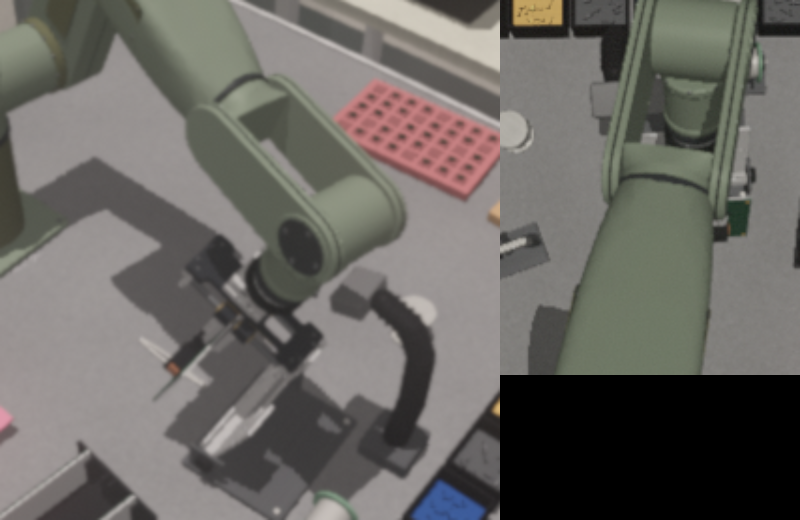

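The board hangs tilted in front of the plate and the hood (360,290) is clear of the gripper. I'm moving in below the hood and over the lip.

Call:
jog_arm(targets=[{"linear":[0.03,0.002,0],"delta_rot":[0,0,0],"hand":0.0},{"linear":[0.06,0.0035,0],"delta_rot":[0,0,0],"hand":0.0},{"linear":[0.08,0.0045,0],"delta_rot":[0,0,0],"hand":0.0},{"linear":[0.095,0.0055,0],"delta_rot":[0,0,0],"hand":0.0},{"linear":[0.101,0.006,0],"delta_rot":[0,0,0],"hand":0.0},{"linear":[0.101,0.006,-0.006],"delta_rot":[0,0,0],"hand":0.0},{"linear":[0.101,0.006,-0.012],"delta_rot":[0,0,0],"hand":0.0},{"linear":[0.101,0.006,-0.012],"delta_rot":[0,0,0],"hand":0.0}])

```text
time: 5.05
tool_pos: [0.6107, -0.0336, 0.1424]
tcp_rot: [0.668, 0.707, -0.17, -0.16]
contact_force: [-0.7, -0.7, -2.9]
gripper_width: 0.0048
finger_force: 30.0
```

```bash
python3 - <<'E'
from h import *
w=snap('wrist','w4');st=arm.read_state()
np.set_printoptions(precision=4,suppress=True);print(st['time'],st['tool_pos'],st['tcp_rot'],st['contact_force'])
# predicted board top edge ends & shoulders
H=np.array([.572,-.0352,.045]);ps=np.radians(3.4);th=.468
ex=np.array([np.cos(ps),np.sin(ps),0]);ey=np.array([-np.sin(ps),np.cos(ps),0]);ez=np.array([0,0,1.])
px=np.cos(th)*ex-np.sin(th)*ez;pz=np.sin(th)*ex+np.cos(th)*ez
for x,y,z in((0,-.09,.122),(0,-.037,.122),(0,-.037,.072),(0,.037,.072),(0,.037,.122),(-.0085,-.08,.136),(-.0085,.08,.136)): print(x,y,z,proj(w,H+x*px+y*ey+z*pz))
cv2.imwrite('pics/w4b.png',cv2.resize(w['color'],(800,600),interpolation=cv2.INTER_CUBIC))
E
```

```text
5.1 [ 0.611  -0.0336  0.1428] [ 0.6678  0.7069 -0.1697 -0.1597] [-0.8659 -0.4062 -2.3555]
0 -0.09 0.122 [275.2907 361.9259]
0 -0.037 0.122 [276.3571 296.4045]
0 -0.037 0.072 [273.3413 256.8498]
0 0.037 0.072 [274.347  164.8362]
0 0.037 0.122 [278.0743 183.3078]
-0.0085 -0.08 0.136 [263.0024 367.9356]
-0.0085 0.08 0.136 [262.9612 103.7505]
```

View pics/w4b.png

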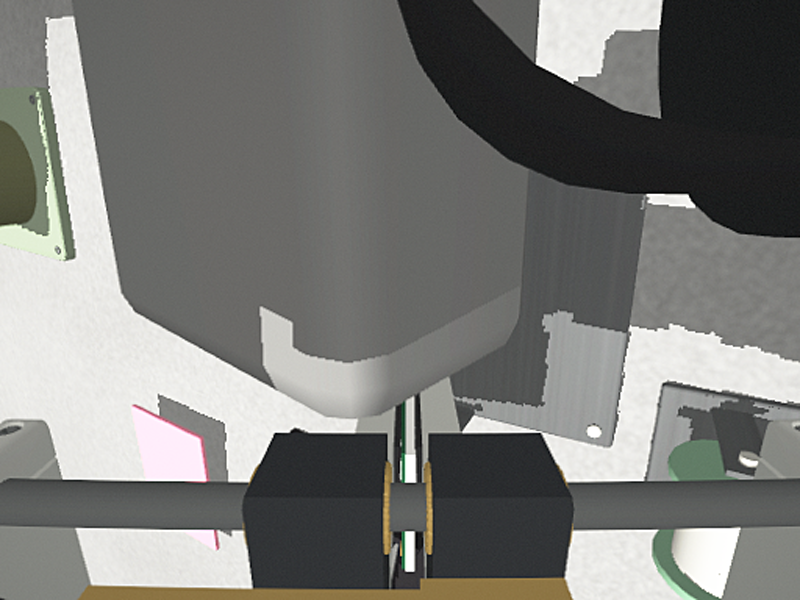

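The hood hides most of this view; the board's edge is visible between the fingers at (410, 395–570), and nothing touches. I'm lowering it toward the ledge.

Call:
jog_arm(targets=[{"linear":[-0.002,0,-0.004],"delta_rot":[0,0,0],"hand":0.0},{"linear":[-0.004,0,-0.008],"delta_rot":[0,0,0],"hand":0.0},{"linear":[-0.005,0,-0.01],"delta_rot":[0,0,0],"hand":0.0},{"linear":[-0.003,0,-0.011],"delta_rot":[0,0,0],"hand":0.0},{"linear":[-0.001,0,-0.012],"delta_rot":[0,0,0],"hand":0.0},{"linear":[-0.001,0,-0.012],"delta_rot":[0,0,0],"hand":0.0}])

```text
time: 5.7
tool_pos: [0.6116, -0.0336, 0.1313]
tcp_rot: [0.668, 0.707, -0.169, -0.159]
contact_force: [-0.4, 0.0, -1.9]
gripper_width: 0.0048
finger_force: 30.0
```

Call:
jog_arm(targets=[{"linear":[-0.001,0,-0.002],"delta_rot":[0,0,0],"hand":0.0},{"linear":[-0.0015,0,-0.003],"delta_rot":[0,0,0],"hand":0.0},{"linear":[-0.0015,0,-0.003],"delta_rot":[0,0,0],"hand":0.0}])

```text
time: 6.0
tool_pos: [0.6111, -0.034, 0.1303]
tcp_rot: [0.668, 0.707, -0.168, -0.157]
contact_force: [2.6, -0.2, 4.9]
gripper_width: 0.0049
finger_force: 30.0
```

Call:
jog_arm(targets=[{"linear":[0.001,0,-0.0005],"delta_rot":[0,0,0],"hand":0.0},{"linear":[0.002,0,-0.001],"delta_rot":[0,0,0],"hand":0.0},{"linear":[0.003,0,-0.0015],"delta_rot":[0,0,0],"hand":0.0},{"linear":[0.003,0,-0.0015],"delta_rot":[0,0,0],"hand":0.0}])

```text
time: 6.4
tool_pos: [0.6123, -0.034, 0.1297]
tcp_rot: [0.668, 0.707, -0.17, -0.159]
contact_force: [-0.4, -1.1, 10.0]
gripper_width: 0.0048
finger_force: 30.0
```

The board is seated: about 11 N into the ledge and 6 N against the plate. I'm releasing and backing off along the plate.

Call:
jog_arm(targets=[{"linear":[0,0,0],"delta_rot":[0,0,0],"hand":0.15},{"linear":[0,0,0],"delta_rot":[0,0,0],"hand":0.3},{"linear":[0,0,0],"delta_rot":[0,0,0],"hand":0.35},{"linear":[0.005,0,0.0095],"delta_rot":[0,0,0],"hand":0.35},{"linear":[0.014,0.0005,0.027],"delta_rot":[0,0,0],"hand":0.35},{"linear":[0.023,0.001,0.045],"delta_rot":[0,0,0],"hand":0.35},{"linear":[0.032,0.001,0.063],"delta_rot":[0,0,0],"hand":0.35},{"linear":[0.032,-0.01,0.08],"delta_rot":[0,0,0],"hand":0.35}])

```text
time: 7.2
tool_pos: [0.6458, -0.0426, 0.2079]
tcp_rot: [0.667, 0.708, -0.169, -0.158]
contact_force: [-0.1, 0.6, 0.3]
gripper_width: 0.0328
finger_force: 0.0
```

Call:
jog_arm(targets=[{"linear":[-0.02,-0.01,0.03],"delta_rot":[0,0,0],"hand":0.6},{"linear":[-0.06,-0.02,0.06],"delta_rot":[0.003,-0.05,0],"hand":0.9},{"linear":[-0.1,-0.02,0.09],"delta_rot":[0.009,-0.15,0],"hand":0.9},{"linear":[-0.14,-0.02,0.11],"delta_rot":[0.015,-0.25,0],"hand":0.9},{"linear":[-0.18,-0.02,0.13],"delta_rot":[0.021,-0.35,0],"hand":0.9},{"linear":[-0.2,-0.02,0.14],"delta_rot":[0.028,-0.467,0],"hand":0.9},{"linear":[-0.2,-0.02,0.14],"delta_rot":[0.028,-0.467,0],"hand":0.9},{"linear":[-0.2,-0.02,0.14],"delta_rot":[0.028,-0.467,0],"hand":0.9}])

```text
time: 8.0
tool_pos: [0.444, -0.0642, 0.3487]
tcp_rot: [0.687, 0.727, 0.0, 0.002]
contact_force: [0.9, -0.5, -0.1]
gripper_width: 0.0846
finger_force: 0.0
```

Call:
jog_arm(targets=[{"linear":[0,0.05,0.0],"delta_rot":[0,0,0.05],"hand":0.9},{"linear":[0,0.1,0.0],"delta_rot":[0,0,0.1],"hand":0.9},{"linear":[0,0.15,0.0],"delta_rot":[0,0,0.15],"hand":0.9},{"linear":[-0.01,0.2,0.0],"delta_rot":[0,0,0.2],"hand":0.9},{"linear":[-0.01,0.25,0.0],"delta_rot":[0,0,0.25],"hand":0.9},{"linear":[-0.02,0.3,0.0],"delta_rot":[0,0,0.299],"hand":0.9},{"linear":[-0.03,0.35,-0.01],"delta_rot":[0,0,0.299],"hand":0.9},{"linear":[-0.0335,0.4,-0.02],"delta_rot":[0,0,0.299],"hand":0.9},{"linear":[-0.0335,0.439,-0.03],"delta_rot":[0,0,0.299],"hand":0.9},{"linear":[-0.0335,0.439,-0.03],"delta_rot":[0,0,0.299],"hand":0.9}])

```text
time: 9.0
tool_pos: [0.4102, 0.3799, 0.3115]
tcp_rot: [0.568, 0.823, -0.004, -0.002]
contact_force: [0.6, -0.8, -0.3]
gripper_width: 0.0844
finger_force: 0.0
```

```bash
python3 - <<'E'
from h import *
w=snap('wrist','w5');s=snap('scene','s5');t=snap('top','t5');st=arm.read_state()
np.set_printoptions(precision=4,suppress=True);print(st['time'],st['tool_pos'],st['tcp_rot'],st['contact_force'],-w['R'].T@w['t'],w['R'][2])
for X in((.411,.375,.14),(.411,.375,.18)): print(proj(w,X))
a=cv2.resize(w['color'],(480,360))
b=cv2.resize(t['color'][112:182,230:310],(400,350)[:2],interpolation=cv2.INTER_CUBIC)[:, :320]
c=cv2.resize(s['color'][205:305,235:345],(264,240),interpolation=cv2.INTER_CUBIC)
o=np.zeros((600,800,3),np.uint8);o[:360,:480]=a;o[:350,480:]=b;o[360:,:264]=c
o[360:,270:790]=cv2.resize(w['color'][150:270,180:440],(520,240))
cv2.imwrite('pics/m5.png',o)
E
```

```text
9.15 [0.412  0.3756 0.3152] [ 0.5705  0.8213 -0.0019 -0.0003] [-0.5478 -0.0563 -0.361 ] [0.3816 0.4574 0.4906] [ 0.0935 -0.2693 -0.9585]
[261.6776 175.6185]
[261.4853 184.6144]
```

View pics/m5.png

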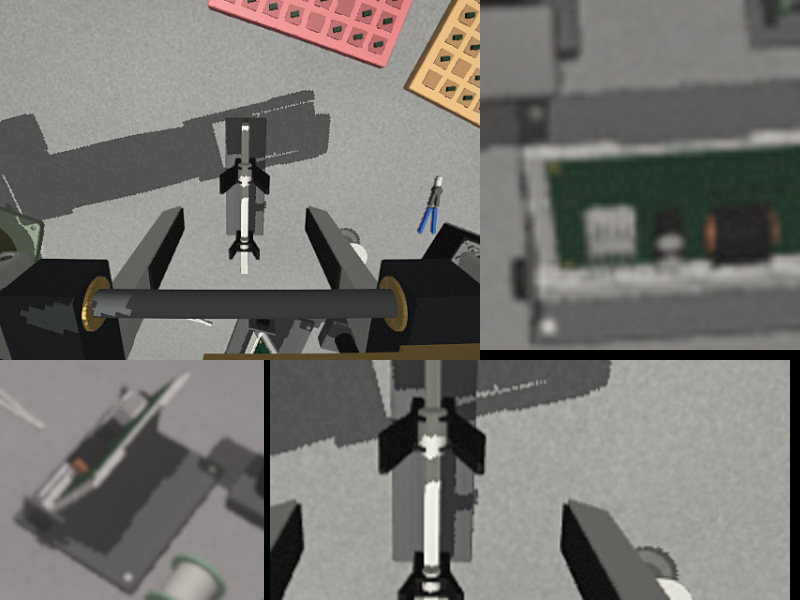

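The board is standing in the stand, parts out. In the lower-right crop the big clamp's handle tips sit at about (380..486, 432–470), some 10 mm nearer than I had assumed. The small clamp is lower, at (432,580). I'll work out the clamp position and check that the board is central.

```bash
python3 - <<'E'
from h import *
w=load('w5');t=load('t5');np.set_printoptions(precision=4,suppress=True)
for z in(.18,.186,.19): print(z,onz(w,261.5,195.6,z))
# black mask of clamp
g=cv2.cvtColor(w['color'],cv2.COLOR_BGR2GRAY);m=(g<38).astype(np.uint8)
n,l,st,c=cv2.connectedComponentsWithStats(m[120:300,200:330])
for i in range(1,n):
    if st[i,4]>25: print(st[i]+[200,120,0,0,0],c[i]+[200,120])
# board green in top
hsv=cv2.cvtColor(t['color'],cv2.COLOR_BGR2HSV);m=((hsv[...,0]>50)&(hsv[...,0]<90)&(hsv[...,1]>70)).astype(np.uint8);m[:112]=0;m[190:]=0;m[:,:225]=0;m[:,320:]=0
m=cv2.morphologyEx(m,cv2.MORPH_OPEN,np.ones((3,3)))
v,u=np.nonzero(m)
for r in range(v.min(),v.max()+1,2):
    k=u[v==r]
    if len(k): 
        z=.15
        print(r,k.min(),k.max(),'gray',[int(x) for x in cv2.cvtColor(t['color'],cv2.COLOR_BGR2GRAY)[r,k.min()-10:k.min()+2]],[int(x) for x in cv2.cvtColor(t['color'],cv2.COLOR_BGR2GRAY)[r,k.max()-2:k.max()+10]])
E
```

```text
0.18 [0.4154 0.3634 0.18  ]
0.186 [0.4148 0.3652 0.186 ]
0.19 [0.4143 0.3664 0.19  ]
[234 169  24  37 438] [244.8447 188.5822]
[265 168  23  39 426] [276.5751 188.5728]
[326 223   4  30 102] [327.6863 236.7157]
[245 246  32  31 417] [260.4221 261.4748]
142 286 295 gray [70, 70, 63, 64, 62, 59, 57, 52, 54, 52, 51, 50] [46, 45, 43, 52, 76, 89, 84, 107, 136, 134, 126, 125]
144 255 298 gray [85, 71, 67, 64, 61, 61, 59, 56, 55, 52, 51, 50] [46, 47, 46, 80, 122, 139, 136, 127, 128, 127, 129, 129]
146 247 298 gray [113, 95, 131, 140, 139, 126, 84, 68, 65, 54, 45, 50] [48, 46, 51, 86, 125, 137, 132, 127, 125, 127, 128, 129]
148 245 297 gray [133, 132, 116, 80, 110, 139, 140, 132, 97, 52, 46, 51] [44, 48, 43, 53, 100, 138, 137, 130, 127, 124, 126, 128]
150 245 297 gray [134, 132, 122, 85, 99, 140, 140, 134, 105, 55, 45, 50] [48, 47, 49, 56, 96, 133, 138, 125, 125, 126, 129, 130]
152 245 297 gray [132, 132, 129, 112, 115, 150, 142, 144, 133, 69, 47, 50] [46, 48, 46, 66, 111, 138, 134, 125, 128, 128, 129, 128]
154 245 297 gray [130, 132, 131, 118, 105, 132, 141, 135, 123, 83, 50, 47] [47, 46, 47, 79, 122, 134, 115, 95, 116, 128, 127, 126]
156 246 297 gray [134, 132, 117, 83, 102, 140, 142, 134, 106, 55, 48, 49] [48, 47, 51, 88, 127, 131, 110, 90, 110, 126, 125, 126]
158 246 296 gray [132, 131, 121, 84, 102, 141, 142, 141, 122, 59, 48, 49] [47, 47, 47, 53, 100, 138, 125, 85, 90, 102, 114, 121]
160 246 294 gray [132, 132, 121, 88, 93, 128, 140, 141, 127, 77, 48, 48] [50, 47, 45, 49, 54, 62, 104, 139, 120, 72, 72, 63]
162 246 249 gray [131, 131, 118, 84, 81, 106, 141, 142, 130, 83, 51, 49] [49, 49, 50, 49, 80, 111, 120, 119, 109, 111, 109, 112]
```

```bash
python3 - <<'E'
from h import *
t=load('t5')
H=np.array([.572,-.0352,.045]);ps=np.radians(3.4);th=.468
ex=np.array([np.cos(ps),np.sin(ps),0]);ey=np.array([-np.sin(ps),np.cos(ps),0]);ez=np.array([0,0,1.])
px=np.cos(th)*ex-np.sin(th)*ez;pz=np.sin(th)*ex+np.cos(th)*ez
g=cv2.cvtColor(t['color'],cv2.COLOR_BGR2GRAY)
for z in(.122,.09,.06,.03):
    print(z,[proj(t,H-.005*px+y*ey+z*pz).round(1).tolist() for y in(.09,.08,0,-.08,-.09)])
for r in (138,140,142,144): print(r,g[r,236:308].tolist())
cv2.imwrite('pics/t5c.png',cv2.resize(t['color'][115:180,225:315],(792,572),interpolation=cv2.INTER_CUBIC))
E
```

```text
0.122 [[238.4, 144.1], [242.1, 143.9], [271.0, 142.0], [300.1, 140.2], [303.7, 140.0]]
0.09 [[239.5, 150.9], [243.0, 150.7], [271.1, 148.9], [299.4, 147.1], [302.9, 146.9]]
0.06 [[240.4, 157.0], [243.8, 156.8], [271.2, 155.0], [298.7, 153.3], [302.2, 153.1]]
0.03 [[241.2, 162.7], [244.6, 162.5], [271.3, 160.8], [298.1, 159.2], [301.5, 159.0]]
138 [73, 68, 54, 54, 51, 54, 53, 70, 89, 91, 90, 92, 92, 90, 90, 91, 91, 88, 92, 88, 90, 89, 92, 90, 90, 89, 89, 91, 92, 91, 90, 90, 90, 89, 90, 90, 88, 89, 88, 91, 88, 88, 88, 91, 90, 89, 91, 98, 118, 137, 143, 153, 150, 146, 144, 139, 144, 149, 154, 155, 152, 157, 159, 165, 168, 167, 163, 143, 129, 129, 129, 129]
140 [76, 68, 59, 64, 72, 82, 87, 89, 97, 96, 93, 97, 101, 104, 109, 116, 117, 123, 134, 134, 127, 111, 96, 93, 94, 93, 97, 96, 96, 100, 107, 105, 113, 118, 116, 117, 125, 131, 131, 132, 137, 146, 146, 144, 145, 142, 133, 134, 147, 157, 156, 156, 151, 149, 143, 135, 138, 136, 137, 134, 124, 116, 113, 113, 124, 136, 132, 126, 125, 129, 126, 128]
142 [129, 121, 128, 166, 167, 168, 177, 179, 177, 173, 164, 170, 171, 170, 172, 167, 161, 161, 157, 154, 153, 148, 135, 130, 126, 130, 132, 133, 133, 133, 122, 112, 110, 103, 92, 90, 90, 87, 82, 73, 70, 70, 63, 64, 62, 59, 57, 52, 54, 52, 51, 50, 45, 46, 48, 46, 49, 46, 45, 43, 52, 76, 89, 84, 107, 136, 134, 126, 125, 126, 128, 130]
144 [130, 115, 107, 139, 138, 139, 125, 101, 98, 85, 71, 67, 64, 61, 61, 59, 56, 55, 52, 51, 50, 51, 49, 47, 47, 47, 45, 42, 47, 44, 45, 46, 44, 46, 44, 45, 47, 45, 42, 51, 49, 45, 47, 47, 46, 47, 47, 47, 46, 48, 46, 48, 49, 48, 48, 46, 49, 45, 47, 48, 46, 47, 46, 80, 122, 139, 136, 127, 128, 127, 129, 129]
```

View pics/t5c.png

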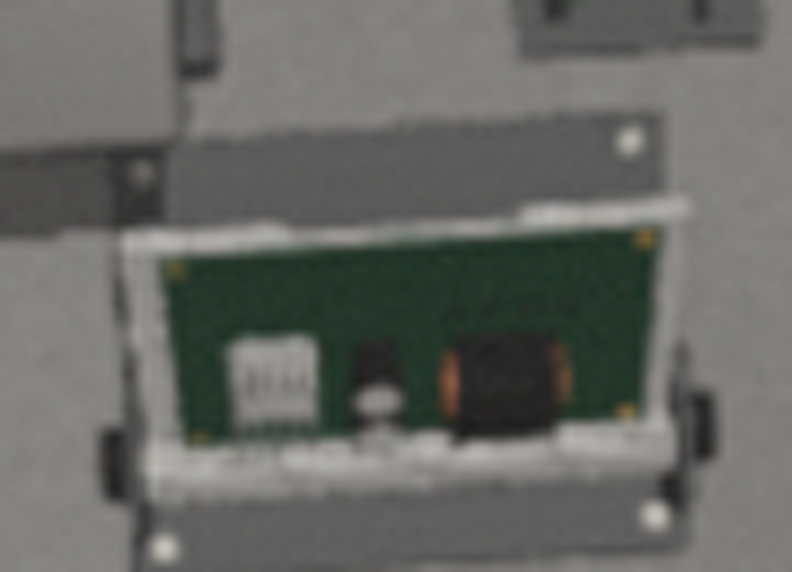

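The board is about 1.5 mm off centre, which is fine. I'm going down on the big clamp.

Call:
jog_arm(targets=[{"linear":[0.0033,-0.0098,-0.04],"delta_rot":[0,0,0],"hand":0.9},{"linear":[0.0033,-0.0098,-0.08],"delta_rot":[0,0,0],"hand":0.9},{"linear":[0.0033,-0.0098,-0.12],"delta_rot":[0,0,0],"hand":0.9},{"linear":[0.0033,-0.0098,-0.15],"delta_rot":[0,0,0],"hand":0.85},{"linear":[0.0033,-0.0098,-0.16],"delta_rot":[0,0,0],"hand":0.8},{"linear":[0.0033,-0.0098,-0.16],"delta_rot":[0,0,0],"hand":0.7},{"linear":[0.0033,-0.0098,-0.16],"delta_rot":[0,0,0],"hand":0.6},{"linear":[0.0033,-0.0098,-0.16],"delta_rot":[0,0,0],"hand":0.5}])

```text
time: 9.95
tool_pos: [0.4159, 0.3661, 0.1596]
tcp_rot: [0.571, 0.821, 0.001, 0.001]
contact_force: [-0.3, -0.3, 10.7]
gripper_width: 0.0544
finger_force: 12.2
```

Call:
jog_arm(targets=[{"linear":[0,0,0],"delta_rot":[0,0,0],"hand":0.3},{"linear":[0,0,0],"delta_rot":[0,0,0],"hand":0.0},{"linear":[0,0,0],"delta_rot":[0,0,0],"hand":0.0},{"linear":[0,0,0],"delta_rot":[0,0,0],"hand":0.0},{"linear":[0,0,0],"delta_rot":[0,0,0],"hand":0.0},{"linear":[0,0,0],"delta_rot":[0,0,0],"hand":0.0}])

```text
time: 10.55
tool_pos: [0.418, 0.3677, 0.1646]
tcp_rot: [0.571, 0.821, 0.005, 0.002]
contact_force: [-3.9, -2.6, 18.9]
gripper_width: 0.028
finger_force: 30.0
```

Fully squeezed (28 mm), but the tool rode up about 8 mm. I'll lift to relieve that and measure where the clamp sits in the fingers.

Call:
jog_arm(targets=[{"linear":[0,0,0.004],"delta_rot":[0,0,0],"hand":0.0},{"linear":[0,0,0.008],"delta_rot":[0,0,0],"hand":0.0},{"linear":[0,0,0.014],"delta_rot":[0,0,0],"hand":0.0},{"linear":[0,0,0.014],"delta_rot":[0,0,0],"hand":0.0}])

```text
time: 10.95
tool_pos: [0.4152, 0.366, 0.1719]
tcp_rot: [0.571, 0.821, 0.001, 0.0]
contact_force: [1.2, 0.0, -0.8]
gripper_width: 0.0278
finger_force: 29.7
```

Call:
jog_arm(targets=[{"linear":[0,0,0.03],"delta_rot":[0,0,0],"hand":0.0},{"linear":[0,0,0.06],"delta_rot":[0,0,0],"hand":0.0},{"linear":[0,0,0.09],"delta_rot":[0,0,0],"hand":0.0},{"linear":[0,0,0.12],"delta_rot":[0,0,0],"hand":0.0},{"linear":[0,0,0.15],"delta_rot":[0,0,0],"hand":0.0},{"linear":[0,0,0.15],"delta_rot":[0,0,0],"hand":0.0}])

```text
time: 11.55
tool_pos: [0.4168, 0.367, 0.3259]
tcp_rot: [0.571, 0.821, 0.004, 0.002]
contact_force: [-0.3, -0.2, -0.7]
gripper_width: 0.0274
finger_force: 29.7
```

```bash
python3 - <<'E'
from h import *
s=snap('scene','s6');w=snap('wrist','w6');st=arm.read_state();s0=load('s0')
np.set_printoptions(precision=4,suppress=True);p=st['tool_pos'];print(st['time'],p,st['tcp_rot'],st['contact_force'],st['gripper_width'],st['finger_force'])
u,v=proj(s,p).astype(int);print('tcp px',u,v, 'pivot@-11',proj(s,p-[0,0,.011]),'jawtip-57',proj(s,p-[0,0,.057]),'-71',proj(s,p-[0,0,.071]))
g=cv2.cvtColor(s['color'],cv2.COLOR_BGR2GRAY)
# dark mask below tcp
for r in range(v-6,v+50,2): print(r,''.join('#' if x<50 else '+' if x<75 else '.' for x in g[r,u-25:u+40]))
E
```

```text
11.65 [0.4147 0.3657 0.3206] [0.5707 0.8212 0.0001 0.0001] [-0.847  -0.3187 -1.6825] 0.027894797425647114 29.72320944070816
tcp px 321 73 pivot@-11 [321.3054  76.4241] jawtip-57 [319.6821  89.1174] -71 [319.1988  92.8776]
67 .....................+++.......+.................................
69 .....................++.......+..................................
71 .....................++.......+..................................
73 .....................++......++..................................
75 .....................+++....++...................................
77 .....................++.....++...................................
79 ....................++.....+++...................................
81 ...................++......++++..................................
83 ..................+.........+#+..................................
85 .................++..........++..................................
87 ................++...........+++.................................
89 ...............++............+#+.................................
91 .............................+++...............
[... 364 characters left out ...]

103 ...........................................................+.....
105 .................................................................
107 .................................................................
109 .................................................................
111 .................................................................
113 ..................................................+..............
115 .................................................................
117 .................................................................
119 .................................................................
121 .................................................................
```

```bash
python3 - <<'E'
from h import *
s=load('s6');p=np.array([.4150,.3656,.3205]);a=np.radians(20.4);cx=np.array([np.cos(a),np.sin(a),0]);cy=np.array([-np.sin(a),np.cos(a),0])
for d in(.011,.018,.025):
    print(d,'piv',proj(s,p-[0,0,d]).round(1),*[proj(s,p+k*cx+j*cy-[0,0,d+.046]).round(1) for k in(-.022,.022) for j in (-.011,.011)])
g=cv2.cvtColor(s['color'],cv2.COLOR_BGR2GRAY)
for r in range(64,100): print(r,' '.join('%3d'%x for x in g[r,306:334]))
E
```

```text
0.011 piv [321.4  76.5] [311.6  89.7] [313.5  85.5] [326.1  93. ] [327.8  88.7]
0.018 piv [321.1  78.5] [311.4  91.6] [313.3  87.3] [325.8  94.9] [327.6  90.6]
0.025 piv [320.9  80.4] [311.2  93.4] [313.1  89.2] [325.6  96.8] [327.3  92.5]
64 139 139 140 141 141 141 137 127 114 108 100  76  56  68 115 149 149 130 108  89  72  72  96 106 108 108 102 109
65 140 139 140 140 141 141 137 126 114 107  97  73  55  71 123 161 173 168 150 121  83  74  97 106 107 106 103 109
66 140 140 140 141 141 139 134 122 112 107  94  72  53  69 112 142 161 171 169 143  95  76  97 106 106 103 103 109
67 140 140 141 141 141 139 131 118 109 105  92  69  52  74 116 132 138 147 150 121  80  74  99 107 106 103 107 111
68 141 140 141 141 141 139 132 120 111 104  89  66  52  77 119 136 139 136 125  93  64  78 100 107 106 108 123 125
69 141 140 141 141 141 140 136 127 116 106  87  63  54  79 119 137 140 137 123  89  66  84 103 107 108 122 151 155
70 141 140 141 141 141 140 138 134 124 110  87  62  56  85 121 138 140 137 121  86  69  88 103 108 111 131 165 175
71 141 140 139 140 139 140 140 139 132 117  90  60  60 
[... 2579 characters left out ...]
82  87 104
94 138 138 137 137 138 138 139 140 139 139 138 139 138 137 138 140 142 138 120  96  89 101 113 116 110 108 109 117
95 137 137 137 137 137 138 139 139 139 139 138 138 137 138 141 142 142 136 124 111 110 118 126 129 124 120 123 131
96 137 136 137 138 138 138 139 140 139 139 138 137 139 140 142 143 138 126 110  95  88  98 117 129 131 132 136 139
97 137 137 137 138 139 139 139 139 140 139 138 139 141 142 143 140 131 117 104  86  73  82 103 118 128 136 141 139
98 138 138 137 140 139 138 138 139 139 138 139 142 143 142 141 137 130 120 110  99  91  93 108 123 132 140 138 134
99 138 138 139 139 139 139 138 138 137 138 141 143 143 138 133 132 133 129 123 120 116 114 123 134 139 137 129 122
```

The jaw tips put the pivot about 14 mm below the TCP. I'm carrying the clamp around in front of the hood.

Call:
jog_arm(targets=[{"linear":[0,-0.04,0.03],"delta_rot":[0,0,0],"hand":0.0},{"linear":[0,-0.08,0.04],"delta_rot":[0,0,-0.05],"hand":0.0},{"linear":[0,-0.13,0.04],"delta_rot":[0,0,-0.1],"hand":0.0},{"linear":[0.01,-0.18,0.04],"delta_rot":[0,0,-0.15],"hand":0.0},{"linear":[0.02,-0.23,0.04],"delta_rot":[0,0,-0.2],"hand":0.0},{"linear":[0.03,-0.28,0.04],"delta_rot":[0,0,-0.25],"hand":0.0},{"linear":[0.04,-0.33,0.04],"delta_rot":[0,0,-0.297],"hand":0.0},{"linear":[0.05,-0.38,0.04],"delta_rot":[0,0,-0.297],"hand":0.0},{"linear":[0.06,-0.43,0.04],"delta_rot":[0,0,-0.297],"hand":0.0},{"linear":[0.065,-0.455,0.04],"delta_rot":[0,0,-0.297],"hand":0.0}])

```text
time: 12.65
tool_pos: [0.4786, -0.0923, 0.3576]
tcp_rot: [0.687, 0.727, -0.001, -0.002]
contact_force: [0.2, 0.5, -0.2]
gripper_width: 0.0277
finger_force: 29.7
```

Call:
jog_arm(targets=[{"linear":[0.02,0,0],"delta_rot":[-0.003,0.05,0],"hand":0.0},{"linear":[0.05,0,0],"delta_rot":[-0.009,0.15,0],"hand":0.0},{"linear":[0.08,0,-0.01],"delta_rot":[-0.015,0.25,0],"hand":0.0},{"linear":[0.11,0,-0.03],"delta_rot":[-0.021,0.35,0],"hand":0.0},{"linear":[0.15,0,-0.05],"delta_rot":[-0.028,0.467,0],"hand":0.0},{"linear":[0.18,0.001,-0.08],"delta_rot":[-0.028,0.467,0],"hand":0.0},{"linear":[0.195,0.001,-0.12],"delta_rot":[-0.028,0.467,0],"hand":0.0},{"linear":[0.195,0.001,-0.12],"delta_rot":[-0.028,0.467,0],"hand":0.0},{"linear":[0.195,0.001,-0.12],"delta_rot":[-0.028,0.467,0],"hand":0.0}])

```text
time: 13.55
tool_pos: [0.673, -0.0881, 0.2377]
tcp_rot: [0.666, 0.707, -0.171, -0.162]
contact_force: [-0.4, -0.1, 0.3]
gripper_width: 0.0282
finger_force: 29.8
```

```bash
python3 - <<'E'
from h import *
w=snap('wrist','w7');s=snap('scene','s7');st=arm.read_state()
np.set_printoptions(precision=4,suppress=True);print(st['time'],st['tool_pos'],st['tcp_rot'],st['contact_force'],st['gripper_width'])
H=np.array([.572,-.0352,.045]);ps=np.radians(3.4);th=.468
ex=np.array([np.cos(ps),np.sin(ps),0]);ey=np.array([-np.sin(ps),np.cos(ps),0]);ez=np.array([0,0,1.])
px=np.cos(th)*ex-np.sin(th)*ez;pz=np.sin(th)*ex+np.cos(th)*ez
d=st['tool_pos']-H;print('plate coords',d@px,d@ey,d@pz)
for y,z in((-.037,.122),(-.09,.122)): print(proj(w,H+y*ey+z*pz),proj(s,H+y*ey+z*pz))
a=cv2.resize(w['color'][150:384,160:380],(470,500));b=cv2.resize(s['color'][150:300,230:330],(320,480))
o=np.zeros((500,800,3),np.uint8);o[:,:470]=a;o[:480,480:]=b
cv2.imwrite('pics/m7.png',o)
E
```

```text
13.65 [ 0.6745 -0.0886  0.2437] [ 0.6677  0.7079 -0.1682 -0.1577] [-0.3281 -0.7905  0.4956] 0.027623265308053084
plate coords -0.0011229410763047148 -0.05942286181974664 0.22206120795230783
[261.6804 167.9912] [286.2003 242.2654]
[261.6072 220.8692] [273.9185 256.7171]
```

View pics/m7.png

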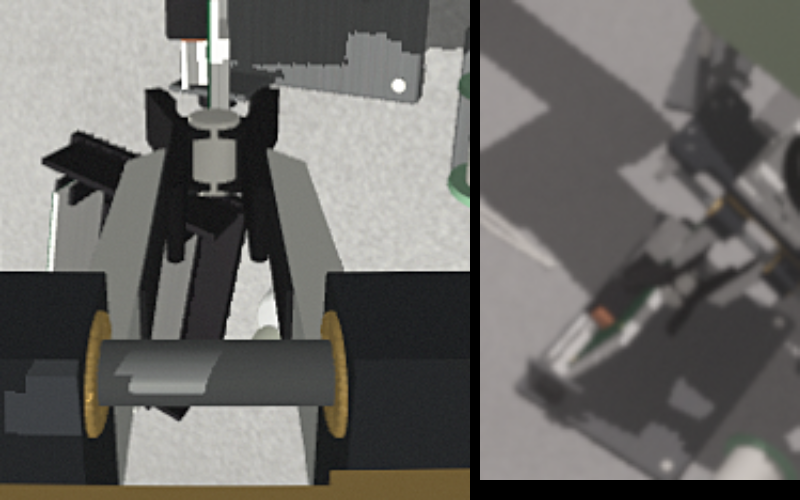

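The clamp's open jaws (150–280) straddle the line of board and plate (205–230). I'm sliding down along the plate.

Call:
jog_arm(targets=[{"linear":[-0.004,0,-0.0095],"delta_rot":[0,0,0],"hand":0.0},{"linear":[-0.0085,-0.0005,-0.0185],"delta_rot":[0,0,0],"hand":0.0},{"linear":[-0.013,-0.001,-0.0275],"delta_rot":[0,0,0],"hand":0.0},{"linear":[-0.0175,-0.001,-0.0365],"delta_rot":[0,0,0],"hand":0.0},{"linear":[-0.0215,-0.0015,-0.0445],"delta_rot":[0,0,0],"hand":0.0},{"linear":[-0.0255,-0.002,-0.0525],"delta_rot":[0,0,0],"hand":0.0},{"linear":[-0.0255,-0.002,-0.0525],"delta_rot":[0,0,0],"hand":0.0}])

```text
time: 14.35
tool_pos: [0.6481, -0.0904, 0.1878]
tcp_rot: [0.667, 0.708, -0.169, -0.16]
contact_force: [-0.3, -0.2, -1.3]
gripper_width: 0.0278
finger_force: 29.8
```

Call:
jog_arm(targets=[{"linear":[-0.0015,0,-0.003],"delta_rot":[0,0,0],"hand":0.0},{"linear":[-0.003,0,-0.006],"delta_rot":[0,0,0],"hand":0.0},{"linear":[-0.0045,0,-0.009],"delta_rot":[0,0,0],"hand":0.0},{"linear":[-0.0045,0,-0.009],"delta_rot":[0,0,0],"hand":0.0}])

```text
time: 14.75
tool_pos: [0.647, -0.0907, 0.1843]
tcp_rot: [0.668, 0.708, -0.167, -0.155]
contact_force: [3.0, 0.6, 10.4]
gripper_width: 0.0278
finger_force: 29.9
```

The boss has met the edge (10 N along the plate), so the jaws are fully down. I'm backing off 2 mm and releasing slowly.

Call:
jog_arm(targets=[{"linear":[0.002,0,0.004],"delta_rot":[0,0,0],"hand":0.0},{"linear":[0.0036,0,0.007],"delta_rot":[0,0,0],"hand":0.0},{"linear":[0.0036,0,0.007],"delta_rot":[0,0,0],"hand":0.0}])

```text
time: 15.05
tool_pos: [0.6485, -0.0904, 0.1863]
tcp_rot: [0.667, 0.708, -0.169, -0.159]
contact_force: [-0.5, 0.0, -0.8]
gripper_width: 0.0279
finger_force: 29.8
```

Call:
jog_arm(targets=[{"linear":[0,0,0],"delta_rot":[0,0,0],"hand":0.35},{"linear":[0,0,0],"delta_rot":[0,0,0],"hand":0.42},{"linear":[0,0,0],"delta_rot":[0,0,0],"hand":0.5},{"linear":[0,0,0],"delta_rot":[0,0,0],"hand":0.57},{"linear":[0,0,0],"delta_rot":[0,0,0],"hand":0.65},{"linear":[0,0,0],"delta_rot":[0,0,0],"hand":0.75},{"linear":[0,0,0],"delta_rot":[0,0,0],"hand":0.9},{"linear":[0,0,0],"delta_rot":[0,0,0],"hand":0.9},{"linear":[0,0,0],"delta_rot":[0,0,0],"hand":0.9}])

```text
time: 15.95
tool_pos: [0.6483, -0.0904, 0.1866]
tcp_rot: [0.667, 0.708, -0.169, -0.159]
contact_force: [0.5, -0.5, -0.2]
gripper_width: 0.0842
finger_force: 0.0
```

Now I'm retreating along the plate, then forward and up, clear of everything.

Call:
jog_arm(targets=[{"linear":[0.0045,0,0.009],"delta_rot":[0,0,0],"hand":0.9},{"linear":[0.0135,0.001,0.027],"delta_rot":[0,0,0],"hand":0.9},{"linear":[0.0225,0.001,0.0445],"delta_rot":[0,0,0],"hand":0.9},{"linear":[0.036,0.002,0.0715],"delta_rot":[0,0,0],"hand":0.9},{"linear":[0.036,0,0.11],"delta_rot":[0,0,0],"hand":0.9},{"linear":[0.0,-0.03,0.15],"delta_rot":[0,0,0],"hand":0.9},{"linear":[-0.04,-0.06,0.16],"delta_rot":[0.006,-0.1,0],"hand":0.9},{"linear":[-0.08,-0.1,0.16],"delta_rot":[0.014,-0.24,0],"hand":0.9},{"linear":[-0.12,-0.14,0.16],"delta_rot":[0.022,-0.36,0],"hand":0.9},{"linear":[-0.15,-0.18,0.16],"delta_rot":[0.028,-0.467,0],"hand":0.9}])

```text
time: 16.95
tool_pos: [0.5123, -0.2529, 0.3493]
tcp_rot: [0.686, 0.728, 0.001, 0.004]
contact_force: [-0.0, -1.0, 0.5]
gripper_width: 0.0842
finger_force: 0.0
```

Call:
jog_arm(targets=[{"linear":[-0.04,-0.03,0.0],"delta_rot":[0,0,0],"hand":0.9},{"linear":[-0.08,-0.06,0.0],"delta_rot":[0,0,0],"hand":0.9},{"linear":[-0.12,-0.09,0.0],"delta_rot":[0,0,0],"hand":0.9},{"linear":[-0.15,-0.12,0.0],"delta_rot":[0,0,0],"hand":0.9},{"linear":[-0.15,-0.15,0.0],"delta_rot":[0,0,0],"hand":0.9},{"linear":[-0.15,-0.15,0.0],"delta_rot":[0,0,0],"hand":0.9}])

```text
time: 17.55
tool_pos: [0.362, -0.4052, 0.347]
tcp_rot: [0.688, 0.726, -0.001, 0.001]
contact_force: [0.2, 1.0, -0.4]
gripper_width: 0.0846
finger_force: 0.0
```

```bash
python3 - <<'E'
from h import *
s=snap('scene','s8');t=snap('top','t8');st=arm.read_state();print(st['time'],st['tool_pos'],st['contact_force'])
H=np.array([.572,-.0352,.045]);ps=np.radians(3.4);th=.468
ex=np.array([np.cos(ps),np.sin(ps),0]);ey=np.array([-np.sin(ps),np.cos(ps),0]);ez=np.array([0,0,1.])
px=np.cos(th)*ex-np.sin(th)*ez;pz=np.sin(th)*ex+np.cos(th)*ez
for nm,x,y,z in(('pivot',0,-.06,.133),('padtip',-.008,-.06,.087),('edge',0,-.06,.122),('tipF',-.028,-.06,.179),('tipB',.028,-.06,.179)):
    X=H+x*px+y*ey+z*pz; p=proj(t,X);q=proj(s,X);print(nm,p.round(1),((p-[225,100])*8).round(),q.round(1))
o=np.zeros((600,800,3),np.uint8)
a=cv2.resize(t['color'][105:175,225:315],(540,420),interpolation=cv2.INTER_CUBIC);o[:420,:540]=a
b=cv2.resize(s['color'][185:305,235:335],(250,300),interpolation=cv2.INTER_CUBIC);o[:300,545:795]=b
cv2.imwrite('pics/m8.png',o)
m0,m1=load('t0')['color'],t['color']
d=cv2.absdiff(cv2.GaussianBlur(m0,(3,3),0),cv2.GaussianBlur(m1,(3,3),0)).max(2)
d=cv2.morphologyEx((d>40).astype(np.uint8),cv2.MORPH_OPEN,np.ones((3,3)))
n,l,S,c=cv2.connectedComponentsWithStats(d)
for i in range(1,n):
    if S[i,4]>12: print(S[i],c[i].round())
E
```

```text
17.65 [ 0.36336085 -0.40227764  0.34692623] [-0.11787815  0.39731447 -0.53576638]
pivot [292.8 136.7] [543. 294.] [282.8 247.2]
padtip [292.4 149.1] [539. 393.] [272.8 250.2]
edge [292.7 139.2] [541. 314.] [280.9 248.5]
tipF [294.7 134.3] [558. 274.] [282.6 233.3]
tipB [292.6 117.5] [541. 140.] [299.6 249.9]
[ 243  117   57   49 1298] [276. 149.]
[342 185  14  11 113] [349. 190.]
[357 187  35   7 125] [374. 190.]
[138 202   6   4  21] [141. 204.]
[360 203   9   3  27] [364. 204.]
[349 204   5   4  20] [351. 206.]
[  337   204   175   180 11031] [457. 310.]
[495 204   5  15  58] [497. 212.]
[118 207  12   8  66] [124. 211.]
[ 275  214   65   57 1883] [308. 247.]
[346 217  41  28 692] [371. 232.]
[440 222   5   4  20] [442. 224.]
[125 224   5   4  18] [127. 226.]
[338 245  16  12 130] [344. 249.]
[ 234  247  213  137 7258] [333. 302.]
[235 248  37  23 401] [251. 258.]
[ 165  253   67  131 3995] [204. 336.]
[243 363  26  21 251] [257. 374.]
[431 365  57  19 650] [463. 377.]
```

View pics/m8.png

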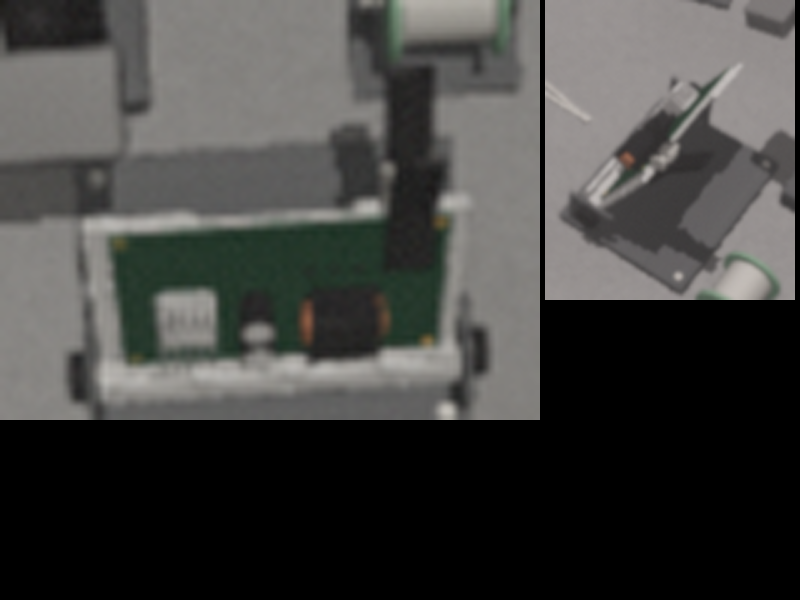

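The top crop shows the clamp at (410,70–270) on the free shoulder, its front jaw tip at row ~150 against a predicted 149. The board is central and flush, and the hood and reel haven't moved. I'm handing in.

```bash
python3 -c "
from workcell import arm
print(arm.sign_off())"
```

```text
the job is handed in; nothing more can be done
None
```

The job is handed in at about 18 s. The board stands in the ledge against the plate, parts outwards and about 1.5 mm off centre. The big clamp grips board and plate on the shoulder away from the fume nozzle, its jaws well down over the edge.

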